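# Stack the cups on the carousel and hold its index plunger out

## Robot

A 6-joint arm with a two-finger parallel gripper is mounted at the origin on the work surface. World frame = base frame: x ahead of the robot, y to its left, z up, the work surface at z = 0. Lengths are in mm, angles in rad, forces in N, time in s.
With the tool pointing down it reaches from about 400 to 925 mm from the base axis. Payload 12.5 kg.
Tool frame: the origin (TCP) lies at the very end of the fingers, on their centre line; the grasp point (between the pads) lies 19 mm behind it; z points along the fingers, y is the line along which they close (so a half turn about z gives the same grasp; the last joint's range is limited). The gripper opens to 95 mm and grips with 3 to 60 N. Pads are 20 mm wide; open, the fingers measure 119 mm over their backs; the gripper's body (75 mm by 180 mm) begins 59 mm behind the grasp point.
Start: joints at [-1.427, 0.491, 1.559, -0, 1.092, -0.106], TCP at [154.529, -605.613, 214.661] pointing down, gripper open.
Joint ranges: [-3.1, 3.1], [-0.84, 2.19], [0.05, 2.79], [-1.13, 4.28], [0.06, 2.93], [-2.69, 2.69]. Speed limits (rad/s): [2.22, 2.22, 2.79, 3.14, 3.14, 3.14].

## Interface

Orientations are given as [roll, pitch, yaw] about the fixed x, y, z axes, in that order (R = Rz(yaw) Ry(pitch) Rx(roll)).
In Python, from cell import state, imaging, env, spot_in, mark_of gives the robot as it stands. The module is installed in compiled form; this text tells all that it offers.
- The arm moves only by the tool step_arm, never from a script. Its argument "increments" is a list of rows, each an object with "slide": the shift along the tool's x, y, z in m, a list of three; "roll": the turn about the tool's z in rad. A call has 1 to 5 rows; each row is the pose to reach, as a shift and turn from the pose commanded when the call began, along the tool's axes at that moment; what a row does not reach only later rows make up. A row lasts 1/8 s, in which the tool goes at most 62.5 mm and 10.7 degrees, less where a joint would pass 70% of its speed; a pose out of reach is approached as far as the arm can. A call with a gripper value outside its range is refused whole. "fingers" is the opening, from 0 (shut) to 1 (fully open), set as the call begins (left out, the last holds). The fingers move at their own pace and stop on an object; the grip force is fixed at half the most. Time passes only in rows, so rows that repeat a pose let the fingers close. It gives the time, the measured TCP pose, the force, the opening and the grip force at its end, in the units of the state.
- state(): the state, without advancing time (a new reading comes with each control period).
- imaging.read_camera(name): name is "side" or "top" or "wrist"; returns a dict with "color" (384x512x3 uint8, red, green, blue), "z_map" (384x512 float32, mm along the optical axis (not along the pixel's ray), 0 where there is no reading), "intrinsics" (3x3 intrinsics, pixels), "distortion" ([k1, k2, p1, p2, k3] as OpenCV has them; the pictures are not rectified), "camera_from_world" (4x4, takes a point from world to camera coordinates). Camera axes: x right, y up, looking along -z (the intrinsics and any distortion apply to the point x, -y, -z); pixel columns grow to the right and rows downward; lengths in mm; the calibration is good to about 2 mm. A picture is of the moment at which its call begins.
- env.job_done(): hands the job in; it is judged then, once.
Trained networks look in the newest picture that a camera, given by its name, has taken for a name from the list of things; names that differ only in an ending like _2 or _b are one class to them, and where a whole thing is asked for, a point or a joint stands for the part that bears it (a point fixed in the world has none). Each returns a list of dicts, best first, with "confidence" (0 to 1); they miss things now and then, are a little off and sometimes report something else, mostly with a low value. They report only what shows in the picture. A call takes as long as a camera call. They do not tell look-alikes from the thing itself.
- spot_in(camera, target): "bbox" ([left, top, right, bottom] in pixels, round what is visible of it).
- mark_of(camera, target): "uv" ([column, row] in pixels: a listed point, or the origin of a listed thing).
The state is a dict: "t": time; "joints": joint angles; "qvel": joint speeds; "tau": joint torques, N m; "eef_pos": TCP position; "tcp_rot": TCP orientation; "ft_force": force on the tool from outside, world axes, zero at the start; "moment": the same for the moment, N m; "opening": opening from 0.0 (shut) to 1.0 (fully open); "grip_force": force on a finger pad.
Only numpy, scipy, OpenCV 4.12 (cv2) and the standard library are available. Lean on these libraries where they do the work, as an engineer would, in place of code of your own. Each camera call takes 0.05 s, during which the arm holds its last target. There are 200 camera calls.

## Task

Get the sample carousel ready to be turned: nest the two loose steel cups, one after the other, into the cup that already stands on the carousel, so that all three form one straight, fully seated stack in that seat. Then take the black knob of the carousel's index plunger, pull it straight up until it is fully back, and finish while still holding it there, so that the pin stays clear of its hole. Leave the bottle, the jar and the wrench alone.

Things in the scene. Friction and masses are not known exactly. Their poses are not given: they have to be found in the camera images.
- cup_a_mid (a point): Plain steel stacking cup, open top, 77 mm high, round. Lower body tapers, outer diameter 39 mm at the foot to 46 mm at 35 mm height; above it a straight collar, 60 mm outer, 53 mm inner diameter, from 35 mm up to the rim (42 mm), with a flat shoulder under it. About 0.12 kg (0.08 to 0.17). Point: on its axis, half-way up (38.5 mm above the foot). Stands on the table, robot's right.
- cup_b_mid (a point): Plain steel stacking cup, open top, 77 mm high, round. Lower body tapers, outer diameter 39 mm at the foot to 46 mm at 35 mm height; above it a straight collar, 60 mm outer, 53 mm inner diameter, from 35 mm up to the rim (42 mm), with a flat shoulder under it. About 0.12 kg (0.08 to 0.17). Point: on its axis, half-way up (38.5 mm above the foot). Stands on the table, robot's right.
- cup_base_mid (a point): A third cup, the same as the other two, loose in the carousel seat. A cup nested in it goes in 35 mm deep until its shoulder rests on this cup's rim, so it ends 42 mm higher than the cup below (the top one 84 mm higher); sideways play about 3.5 mm. Either loose cup may go first. Point: on its axis, half-way up (38.5 mm above the foot); z axis up.
- seat (a point): Fixed point: centre of the carousel seat's floor, 52 mm above the table, on which the third cup's foot stands inside a low aluminium ring (55 mm outer, 45 mm inner diameter, 8 mm high). Its x axis points level to the plunger, whose axis is 140 mm away. Two more such seats on the disc are empty and stay so.
- carousel: Fixed white box, 250 x 210 mm, 41 mm high, with a 200 mm white disc on it (top 52 mm above the table) that stays still in this task. Origin: on the table, under the disc's centre; x points level to the plunger, 85 mm from the disc's centre.
- knob (a point): Middle of the plunger's black knob: plain upright cylinder, 26 mm in diameter, 38 mm high, over a small aluminium bracket (top 88 mm above the table, 40 mm wide, 56 mm long) at the disc's edge. Plunger seated: this point is 109 mm above the table, the knob's underside 2 mm above the bracket. It rises with the plunger.
- plunger (a joint): How far the plunger is pulled up, m: 0 = seated, the pin 12 mm deep in its hole in the disc; 0.020 = fully back at its stop, the pin 8 mm clear above the disc. Slides straight up only. A spring pulls it down with about 5 N when seated and 9 N when fully back; it snaps back when let go.
- bottle: Bystander: glass bottle with a blue cap, 70 mm in diameter, 150 mm high; origin at the centre of its underside.
- jar: Bystander: small brown jar with a white cap, 44 mm in diameter, 55 mm high; origin at the centre of its underside.
- wrench: Bystander: steel wrench, 150 mm long, lying flat; origin near its middle on the underside, x along its length.
Things that resemble listed ones, but are neither listed nor needed, are in the scene too. What is shaped like the part that bears cup_base_mid but blue or red is not meant.

How it is judged:
By the outcome, as a careful person would: the job done as asked, in the order asked, and still so for the second after the job is handed in, while the arm keeps its last pose, push and grip.
It also fails if it takes over 61 s, if anything falls off the work surface, if the arm or the gripper's body presses on something with over 40 N, if the wrist force passes 120 N, or if a joint passes its speed limit or range.

## Working session

There is one attempt and no reset: what is moved stays moved. The work goes in short steps, Python scripts to look and compute and a tool call to move; the robot and the scene stay as the last step left them, time stands still between calls to the robot, and variables do not carry over. Pictures are saved under pics/ and viewed, at most 10 in all, crops included, and the job is handed in when it is done.

Besides the shell and the picture viewer there is one more tool, called after "Emit:" as name(argument=value, ...), one argument or row to a line, values as JSON. step_arm: Moves the arm, as the interface text tells. Its arguments: {"type":"object","properties":{"increments":{"type":"array"},"fingers":{"type":"number"}},"required":["increments"]}

```bash
mkdir -p pics; cat > h.py <<'E'
import numpy as np, cv2
from cell import state, imaging, env, spot_in, mark_of
def ray(c,uv):
    p=cv2.undistortPoints(np.array([[uv]],float),np.array(c["intrinsics"]),np.array(c["distortion"]))[0,0]
    return np.array([p[0],-p[1],-1.0])
def world(c,uv,d=None,z=None):
    T=np.linalg.inv(np.array(c["camera_from_world"])); r=T[:3,:3]@ray(c,uv); o=T[:3,3]
    if z is not None: return o+r*(z-o[2])/r[2]
    if d is None: d=c["z_map"][int(round(uv[1])),int(round(uv[0]))]
    return o+r*d
def save(c,n): cv2.imwrite('pics/'+n,c["color"][:,:,::-1])
E
python3 - <<'E'
from h import *
s=state();print(s)
ims={}
for n in("top","side"):
    c=imaging.read_camera(n);ims[n]=c["color"]
    for t in("cup_a_mid","cup_base_mid","knob","carousel","seat"):
        for m in mark_of(n,t)[:5]:
            print(n,t,np.round(m["uv"]),round(m["confidence"],2),world(c,m["uv"]).round(),world(c,m["uv"],z=dict(cup_a_mid=38.5,cup_base_mid=90.5,knob=109,carousel=0,seat=52)[t]).round())
    save(c,n+"0.png")
E
```

```text
{'t': 0.0, 'joints': array([-1.42659928e+00,  4.91575944e-01,  1.55946271e+00, -4.48986665e-05,
        1.09168180e+00, -1.05603661e-01]), 'qvel': array([ 0.00030189, -0.00242981, -0.0006712 , -0.00093615, -0.0002216 ,
        0.00161268]), 'tau': array([-1.16976782e-03, -6.12642503e+01, -2.58178461e+01,  6.91433530e-02,
        4.82101820e-02, -8.43375119e-05]), 'eef_pos': array([ 154.48040071, -605.35332612,  214.04700152]), 'tcp_rot': array([-3.14046694e+00, -7.92802338e-05,  2.49821383e-01]), 'ft_force': array([ 0.26220477,  0.36892948, -0.06628316]), 'moment': array([-0.01983153,  0.01327399,  0.07103013]), 'grip_force': 0.0, 'opening': 0.9983876726170189}
top cup_a_mid [354. 207.] 0.82 [ 505. -270.    3.] [ 499. -262.   38.]
top cup_a_mid [224. 207.] 0.5 [511. 169.  55.] [514. 170.  38.]
top cup_base_mid [228. 208.] 0.83 [506. 158.  60.] [501. 157.  90.]
top cup_base_mid [237. 253.] 0.74 [362. 132.   5.] [354. 129.  90.]
top cup_base_mid [281. 247.] 0.68 [376. -14.  12.] [369.  -9.  90.]
top cup_base_mid [210. 255.] 0.61 [358. 223.   6.] [351. 216.  90.]
top cup_base_mid [222. 
[... 195 characters left out ...]
[501. 148.  60.] [502. 149.  52.]
top seat [354. 207.] 0.41 [ 506. -272.    3.] [ 497. -260.   52.]
side cup_a_mid [328. 269.] 0.47 [ 705. -141.   22.] [ 700. -156.   38.]
side cup_base_mid [192. 238.] 0.89 [368. -37.  54.] [373. -78.  90.]
side cup_base_mid [192. 203.] 0.87 [360. 110.  58.] [365.  65.  90.]
side cup_base_mid [241. 183.] 0.83 [503. 130. 110.] [504. 159.  90.]
side cup_base_mid [194. 185.] 0.68 [359. 207.  57.] [365. 156.  90.]
side knob [284. 172.] 0.62 [637. 193. 104.] [636. 184. 109.]
side carousel [257. 203.] 0.65 [549. 104.  52.] [556. 175.   0.]
side seat [240. 193.] 0.93 [499. 141.  68.] [500. 163.  52.]
side seat [328. 268.] 0.2 [ 706. -140.   24.] [ 696. -166.   52.]
```

View pics/top0.png

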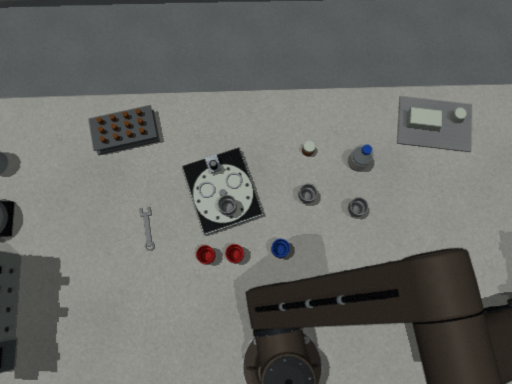

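View pics/side0.png

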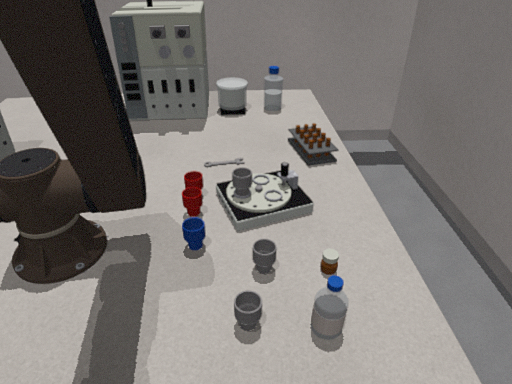

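Top view: steel cups at (308,194) and (358,207), on the robot's right. The base cup at (229,206) is on the white carousel and the knob is near (213,163). The red cups (205,254) and (235,253) and the blue cup (281,248) are look-alikes in the wrong colour. In the side view the steel cups are at (264,255) and (248,310), and the base cup is at (242,182). I'll confirm this in a crop and measure from the depth points.

```bash
cat >> h.py <<'E'
def cloud(c):
    z=c["z_map"]; v,u=np.nonzero(z>0)
    p=cv2.undistortPoints(np.stack([u,v],1).astype(float)[:,None],np.array(c["intrinsics"]),np.array(c["distortion"]))[:,0]
    d=z[v,u][:,None]; P=np.hstack([p[:,:1],-p[:,1:],-np.ones((len(p),1))])*d
    T=np.linalg.inv(np.array(c["camera_from_world"])); return P@T[:3,:3].T+T[:3,3]
from scipy.optimize import least_squares
def ring(P,xy,z0,z1,r,rad=45):
    q=P[(P[:,2]>z0)&(P[:,2]<z1)&(np.hypot(*(P[:,:2]-xy).T)<rad)]
    if len(q)<6: return None,len(q)
    f=least_squares(lambda x:np.hypot(q[:,0]-x[0],q[:,1]-x[1])-r,xy,loss='soft_l1',f_scale=2)
    return f.x.round(1),len(q),np.percentile(q[:,2],[5,50,95]).round(),q.min(0).round(),q.max(0).round()
E
python3 - <<'E'
from h import *
im=cv2.imread('pics/top0.png')[130:270,150:400];cv2.imwrite('pics/crop1.png',cv2.resize(im,None,fx=3,fy=3,interpolation=cv2.INTER_CUBIC))
for n,uvs in(("top",dict(c1=(308,194),c2=(358,207),base=(229,206),knob=(213,163))),("side",dict(c1=(264,250),c2=(248,305),base=(242,180),knob=(285,170)))):
    c=imaging.read_camera(n);P=cloud(c)
    if n=="top": ref={}
    for k,uv in uvs.items():
        zz=dict(c1=70,c2=70,base=122,knob=118)[k]
        if n=="top": ref[k]=world(c,uv,z=zz)[:2]
        print(n,k,world(c,uv,z=zz).round(),ring(P,ref[k],*{'c1':(40,85,28),'c2':(40,85,28),'base':(92,140,28),'knob':(94,140,13)}[k]))
    cf=np.array(c["camera_from_world"]);print(np.linalg.inv(cf)[:3,3])
E
```

```text
top c1 [ 543. -107.   70.] (array([ 546.9, -106.9]), 153, array([41., 69., 80.]), array([ 518., -137.,   40.]), array([575., -78.,  84.]))
top c2 [ 494. -268.   70.] (array([ 496.3, -270. ]), 174, array([43., 68., 82.]), array([ 467., -300.,   40.]), array([ 527., -241.,   85.]))
top base [500. 151. 122.] (array([506.1, 156.8]), 148, array([ 93., 122., 132.]), array([477., 128.,  92.]), array([535., 185., 135.]))
top knob [644. 200. 118.] (array([641.6, 200.1]), 75, array([ 95., 126., 132.]), array([628., 187.,  94.]), array([678., 221., 134.]))
[ 229.78556482   85.29855019 1548.27583994]
side c1 [ 546. -112.   70.] (array([ 547.9, -106.6]), 536, array([42., 62., 77.]), array([ 519., -137.,   40.]), array([577., -74.,  79.]))
side c2 [ 496. -274.   70.] (array([ 496.4, -270.3]), 672, array([42., 62., 77.]), array([ 467., -301.,   40.]), array([ 526., -240.,   79.]))
side base [506. 126. 122.] (array([507.6, 158.3]), 382, array([ 96., 115., 129.]), array([478., 127.,  92.]), array([537., 190., 131.]))
side knob [639. 179. 118.] (array([641.2, 201.8]), 105, array([ 97., 118., 129.]), array([629., 186.,  94.]), array([654., 213., 130.]))
[ 465.94105196 -761.91851823  692.81765571]
```

View pics/crop1.png

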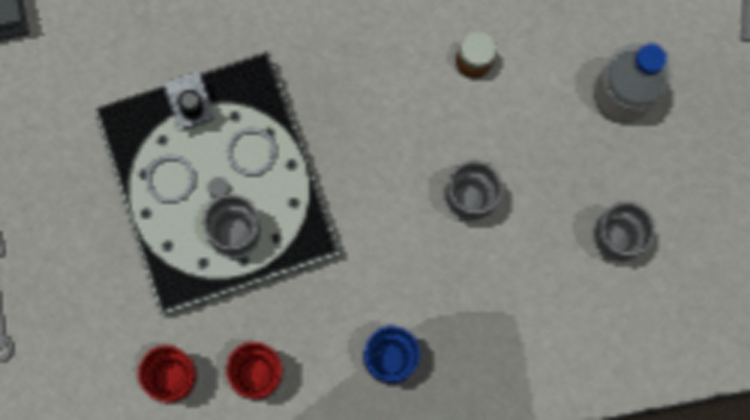

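c1 is at (547,-107), c2 at (496,-270), the base cup at (507,157) and the knob at (641,201). Base to knob comes out at about 142 mm (140 expected), and the heights fit. The crop shows the plain steel cups are the two at right-centre, and the steel base cup is on the white carousel. I'm moving above c2.

Emit:
step_arm(
  increments=[
    {"slide":[0.05,-0.029,0],"roll":0},
    {"slide":[0.1,-0.058,0],"roll":0},
    {"slide":[0.15,-0.087,0],"roll":0},
    {"slide":[0.2,-0.116,0],"roll":0},
    {"slide":[0.25,-0.145,0],"roll":0},
  ],
  fingers=1,
)

```text
t: 1.32
eef_pos: [362.1, -402.0, 214.9]
tcp_rot: [3.141, -0.0, 0.25]
ft_force: [0.6, 0.1, -0.1]
opening: 1.0
grip_force: 0.0
```

Emit:
step_arm(
  increments=[
    {"slide":[0.05,-0.029,0],"roll":0},
    {"slide":[0.1,-0.058,0],"roll":0},
    {"slide":[0.15,-0.087,0],"roll":0},
    {"slide":[0.164,-0.095,0],"roll":0},
    {"slide":[0.164,-0.095,0],"roll":0},
  ],
)

```text
t: 1.95
eef_pos: [496.6, -270.3, 214.6]
tcp_rot: [3.141, 0.0, 0.252]
ft_force: [-0.9, -0.6, -0.6]
opening: 1.0
grip_force: 0.0
```

```bash
cat >> h.py <<'E'
from scipy.spatial.transform import Rotation as Ro
def go(xyz):
    s=state(); return Ro.from_euler('xyz',s["tcp_rot"]).inv().apply(np.array(xyz)-s["eef_pos"]).round(1)
E
python3 - <<'E'
from h import *
c=imaging.read_camera("wrist");save(c,"w1.png");P=cloud(c)
s=state();print(s["t"],s["eef_pos"],s["tcp_rot"],s["ft_force"])
print(ring(P,np.array([496.,-270]),60,85,28.5))
for m in mark_of("wrist","cup_a_mid"): print(m,world(c,m["uv"],z=38.5))
E
```

```text
2.0 [ 495.9713749  -271.10020432  214.57289484] [3.14145687e+00 3.28672245e-04 2.50248526e-01] [-0.60810257 -0.62015015  0.06355717]
(array([ 498.3, -267.4]), 742, array([62., 76., 78.]), array([ 468., -297.,   60.]), array([ 527., -238.,   80.]))
{'uv': [260.7, 176.4], 'confidence': 0.83} [ 500.57662049 -270.70170736   38.5       ]
```

View pics/w1.png

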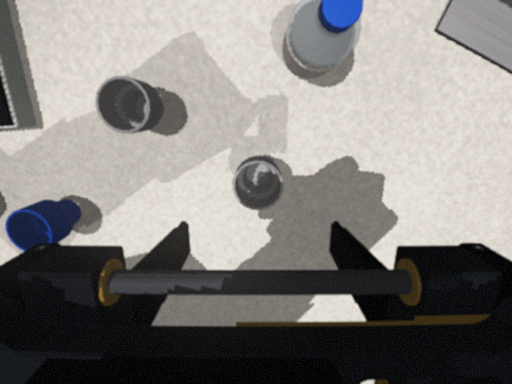

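The wrist view shows the steel cup at (258,182), centred between the fingers; its rim fits at z 76. Correcting by about 2 mm, descending and gripping.

Emit:
step_arm(
  increments=[
    {"slide":[0.002,-0.0015,0.05],"roll":0},
    {"slide":[0.002,-0.0015,0.1],"roll":0},
    {"slide":[0.002,-0.0015,0.145],"roll":0},
    {"slide":[0.002,-0.0015,0.169],"roll":0},
    {"slide":[0.002,-0.0015,0.169],"roll":0},
  ],
)

```text
t: 2.68
eef_pos: [496.4, -269.6, 44.3]
tcp_rot: [-3.139, 0.002, 0.248]
ft_force: [-0.6, 0.6, -0.4]
opening: 1.002
grip_force: 0.0
```

Emit:
step_arm(
  increments=[
    {"slide":[0,0,0],"roll":0},
    {"slide":[0,0,0],"roll":0},
    {"slide":[0,0,0],"roll":0},
    {"slide":[0,0,0],"roll":0},
    {"slide":[0,0,0],"roll":0},
  ],
  fingers=0,
)

```text
t: 3.3
eef_pos: [498.0, -268.8, 46.0]
tcp_rot: [3.141, -0.0, 0.25]
ft_force: [-0.1, 0.5, 4.8]
opening: 0.624
grip_force: 30.0
```

Emit:
step_arm(
  increments=[
    {"slide":[0,0,-0.03],"roll":0},
    {"slide":[0,0,-0.07],"roll":0},
    {"slide":[0,0,-0.12],"roll":0},
    {"slide":[0,0,-0.17],"roll":0},
    {"slide":[0.01,-0.035,-0.17],"roll":0},
  ],
)

```text
t: 3.92
eef_pos: [500.1, -233.9, 219.0]
tcp_rot: [3.137, -0.005, 0.248]
ft_force: [0.1, 1.7, -1.8]
opening: 0.624
grip_force: 29.9
```

Emit:
step_arm(
  increments=[
    {"slide":[0.013,-0.046,0],"roll":0},
    {"slide":[0.026,-0.094,0],"roll":0},
    {"slide":[0.04,-0.143,0],"roll":0},
    {"slide":[0.053,-0.19,0],"roll":0},
    {"slide":[0.066,-0.237,0],"roll":0},
  ],
)

```text
t: 4.55
eef_pos: [504.1, 15.2, 215.6]
tcp_rot: [3.142, 0.0, 0.25]
ft_force: [0.7, -0.7, -1.6]
opening: 0.625
grip_force: 29.9
```

Emit:
step_arm(
  increments=[
    {"slide":[0.013,-0.046,0],"roll":0},
    {"slide":[0.026,-0.092,0],"roll":0},
    {"slide":[0.039,-0.138,0],"roll":0},
    {"slide":[0.039,-0.138,0],"roll":0},
    {"slide":[0.039,-0.138,0],"roll":0},
  ],
)

```text
t: 5.18
eef_pos: [507.8, 156.7, 215.4]
tcp_rot: [3.141, 0.001, 0.25]
ft_force: [-0.6, 0.8, 0.2]
opening: 0.623
grip_force: 29.9
```

```bash
python3 - <<'E'
from h import *
s=state();print(s["t"],s["eef_pos"],s["tcp_rot"],s["ft_force"],s["opening"])
c=imaging.read_camera("side");save(c,"s1.png");P=cloud(c);b=np.array([507.,157.5])
print("held collar",ring(P,b,206,245,30)); print("held body",ring(P,b,172,202,21.3));print("base",ring(P,b,95,126,30))
c=imaging.read_camera("wrist");save(c,"w2.png");P=cloud(c)
print("w held rim",ring(P,b,238,256,28.5));print("w base",ring(P,b,90,135,30))
E
```

```text
5.175 [507.75784673 156.71991633 215.39602555] [3.14132960e+00 5.84699807e-04 2.50487170e-01] [-0.58808605  0.84868913  0.18261505] 0.622574106746201
held collar (array([509.6, 154.1]), 310, array([208., 228., 244.]), array([478., 115., 206.]), array([536., 189., 245.]))
held body (array([507.6, 157.5]), 114, array([174., 187., 199.]), array([488., 133., 172.]), array([528., 155., 202.]))
base (array([507.4, 158.8]), 298, array([ 98., 112., 125.]), array([478., 128.,  95.]), array([537., 191., 126.]))
w held rim (array([508.5, 156.7]), 2684, array([239., 247., 253.]), array([478., 121., 238.]), array([538., 197., 256.]))
w base (array([506.3, 159.5]), 822, array([ 90., 122., 130.]), array([490., 132.,  90.]), array([537., 190., 131.]))
```

View pics/s1.png

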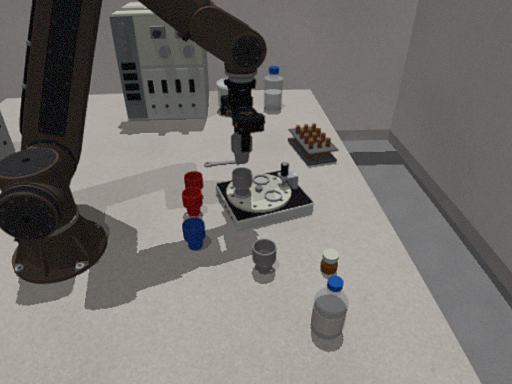

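The side view shows the held cup over the base cup at (242,180). The measured offset is about 1 mm, inside the play. Lowering, with 76 mm expected to seat.

Emit:
step_arm(
  increments=[
    {"slide":[0,-0.0015,0.02],"roll":0},
    {"slide":[0,-0.0015,0.035],"roll":0},
    {"slide":[0,-0.0015,0.045],"roll":0},
    {"slide":[0,-0.0015,0.055],"roll":0},
    {"slide":[0,-0.0015,0.062],"roll":0},
  ],
)

```text
t: 5.9
eef_pos: [507.7, 158.3, 153.1]
tcp_rot: [3.141, 0.0, 0.25]
ft_force: [-0.4, 0.1, -0.2]
opening: 0.623
grip_force: 29.9
```

Emit:
step_arm(
  increments=[
    {"slide":[0,0,0.004],"roll":0},
    {"slide":[0,0,0.008],"roll":0},
    {"slide":[0,0,0.011],"roll":0},
    {"slide":[0,0,0.013],"roll":0},
    {"slide":[0,0,0.013],"roll":0},
  ],
)

```text
t: 6.52
eef_pos: [507.6, 158.4, 140.6]
tcp_rot: [3.141, 0.0, 0.25]
ft_force: [0.6, -0.4, -1.5]
opening: 0.622
grip_force: 29.9
```

Emit:
step_arm(
  increments=[
    {"slide":[0,0,0.001],"roll":0},
    {"slide":[0,0,0.002],"roll":0},
    {"slide":[0,0,0.002],"roll":0},
  ],
)

```text
t: 6.9
eef_pos: [508.2, 158.1, 139.9]
tcp_rot: [3.141, -0.002, 0.25]
ft_force: [-3.4, -2.8, 13.0]
opening: 0.62
grip_force: 30.0
```

Contact (13 N) at the expected height, so it's seated. Releasing and rising.

Emit:
step_arm(
  increments=[
    {"slide":[0,0,-0.0005],"roll":0},
    {"slide":[0,0,-0.0005],"roll":0},
    {"slide":[0,0,-0.0005],"roll":0},
    {"slide":[0,0,-0.0005],"roll":0},
  ],
  fingers=1,
)

```text
t: 7.4
eef_pos: [507.6, 158.4, 139.0]
tcp_rot: [3.142, 0.0, 0.25]
ft_force: [-0.3, 0.2, -0.5]
opening: 0.972
grip_force: 0.0
```

Emit:
step_arm(
  increments=[
    {"slide":[0,0,-0.01],"roll":0},
    {"slide":[0,0,-0.03],"roll":0},
    {"slide":[0,0,-0.075],"roll":0},
    {"slide":[0,0,-0.12],"roll":0},
    {"slide":[0,0,-0.12],"roll":0},
  ],
)

```text
t: 8.02
eef_pos: [508.7, 158.6, 262.8]
tcp_rot: [3.141, -0.006, 0.25]
ft_force: [0.1, 0.2, -1.6]
opening: 1.001
grip_force: 0.0
```

```bash
python3 - <<'E'
from h import *
s=state();print(s["t"],s["eef_pos"],s["opening"])
b=np.array([507.,157.5])
c=imaging.read_camera("side");P=cloud(c)
print("collar2",ring(P,b,137,168,30)); print("base",ring(P,b,95,126,30))
c=imaging.read_camera("wrist");P=cloud(c)
print("w rim",ring(P,b,160,180,28.5))
print("to c1",go([547.5,-107,215]))
E
```

```text
8.025 [508.68948243 158.64823562 262.82727773] 1.0012269488835321
collar2 (array([507.7, 157.3]), 309, array([140., 155., 167.]), array([478., 126., 137.]), array([536., 188., 168.]))
base (array([507.8, 160.7]), 177, array([ 97., 110., 124.]), array([478., 127.,  96.]), array([537., 163., 126.]))
w rim (array([508.3, 159.2]), 898, array([162., 171., 172.]), array([478., 129., 160.]), array([537., 189., 173.]))
to c1 [-26.8 267.   44.4]
```

Emit:
step_arm(
  increments=[
    {"slide":[-0.006,0.054,0],"roll":0},
    {"slide":[-0.012,0.108,0],"roll":0},
    {"slide":[-0.017,0.162,0.01],"roll":0},
    {"slide":[-0.022,0.215,0.03],"roll":0},
    {"slide":[-0.027,0.267,0.044],"roll":0},
  ],
)

```text
t: 8.75
eef_pos: [546.9, -108.6, 213.2]
tcp_rot: [-3.14, 0.002, 0.25]
ft_force: [1.0, 1.5, 1.0]
opening: 0.997
grip_force: 0.0
```

Emit:
step_arm(
  increments=[
    {"slide":[0,0,0],"roll":0},
    {"slide":[0,0,0],"roll":0},
    {"slide":[0,0,0],"roll":0},
  ],
)

```text
t: 9.12
eef_pos: [547.3, -105.8, 215.2]
tcp_rot: [-3.142, 0.0, 0.251]
ft_force: [0.1, -1.2, -0.4]
opening: 1.001
grip_force: 0.0
```

```bash
python3 - <<'E'
from h import *
c=imaging.read_camera("wrist");P=cloud(c)
s=state();print(s["t"],s["eef_pos"])
r=ring(P,np.array([547.5,-107]),60,85,28.5);print(r, go([*r[0],45.5]))
E
```

```text
9.175 [ 547.42708509 -105.8421619   215.35646108]
(array([ 549.3, -104.1]), 738, array([62., 77., 78.]), array([ 519., -134.,   60.]), array([578., -75.,  80.])) [  2.2  -1.2 169.9]
```

Emit:
step_arm(
  increments=[
    {"slide":[0.0015,-0.001,0.05],"roll":0},
    {"slide":[0.0015,-0.001,0.1],"roll":0},
    {"slide":[0.0015,-0.001,0.145],"roll":0},
    {"slide":[0.0015,-0.001,0.17],"roll":0},
    {"slide":[0.0015,-0.001,0.17],"roll":0},
  ],
)

```text
t: 9.8
eef_pos: [548.0, -104.6, 44.0]
tcp_rot: [-3.14, 0.002, 0.251]
ft_force: [0.7, 0.3, 0.3]
opening: 1.001
grip_force: 0.0
```

Emit:
step_arm(
  increments=[
    {"slide":[0,0,0],"roll":0},
    {"slide":[0,0,0],"roll":0},
    {"slide":[0,0,0],"roll":0},
    {"slide":[0,0,0],"roll":0},
    {"slide":[0,0,0],"roll":0},
  ],
  fingers=0,
)

```text
t: 10.42
eef_pos: [548.9, -105.7, 45.6]
tcp_rot: [3.141, -0.001, 0.25]
ft_force: [0.4, 1.2, 5.5]
opening: 0.629
grip_force: 30.0
```

Emit:
step_arm(
  increments=[
    {"slide":[0,0,-0.03],"roll":0},
    {"slide":[0,0,-0.07],"roll":0},
    {"slide":[0,0,-0.12],"roll":0},
    {"slide":[0,0,-0.17],"roll":0},
    {"slide":[0,0,-0.21],"roll":0},
  ],
)

```text
t: 11.05
eef_pos: [548.5, -105.7, 257.1]
tcp_rot: [3.141, -0.001, 0.25]
ft_force: [0.1, -0.5, -1.8]
opening: 0.629
grip_force: 29.9
```

Emit:
step_arm(
  increments=[
    {"slide":[0.004,-0.04,0],"roll":0},
    {"slide":[0.009,-0.09,0],"roll":0},
    {"slide":[0.013,-0.14,0],"roll":0},
    {"slide":[0.018,-0.19,0],"roll":0},
    {"slide":[0.023,-0.24,0],"roll":0},
  ],
)

```text
t: 11.68
eef_pos: [511.1, 134.0, 255.0]
tcp_rot: [3.141, 0.0, 0.25]
ft_force: [0.4, 0.0, -1.5]
opening: 0.631
grip_force: 29.9
```

Emit:
step_arm(
  increments=[
    {"slide":[0.002,-0.026,0],"roll":0},
    {"slide":[0.002,-0.026,0],"roll":0},
    {"slide":[0.002,-0.026,0],"roll":0},
    {"slide":[0.002,-0.026,0],"roll":0},
  ],
)

```text
t: 12.18
eef_pos: [507.4, 157.3, 255.0]
tcp_rot: [3.141, 0.0, 0.249]
ft_force: [-1.2, -0.8, 0.2]
opening: 0.63
grip_force: 29.9
```

```bash
python3 - <<'E'
from h import *
s=state();print(s["t"],s["eef_pos"],s["tcp_rot"],s["opening"])
c=imaging.read_camera("side");save(c,"s2.png");P=cloud(c);b=np.array([507.,157.5]);f=s["eef_pos"][2]-45.5
print("held body",ring(P,b,f+2,f+32,21.3));print("stack",ring(P,b,137,168,30))
E
```

```text
12.175 [507.37225107 157.31844193 255.03009174] [3.14139379e+00 1.63405567e-04 2.48522724e-01] 0.6299477733652513
held body (array([507.3, 158.2]), 129, array([213., 227., 240.]), array([486., 133., 212.]), array([528., 157., 241.]))
stack (array([507.7, 157.2]), 308, array([140., 155., 167.]), array([478., 125., 137.]), array([536., 189., 168.]))
```

Aligned within 1 mm, with 73–74 mm expected to seat.

Emit:
step_arm(
  increments=[
    {"slide":[0,0,0.018],"roll":0},
    {"slide":[0,0,0.033],"roll":0},
    {"slide":[0,0,0.043],"roll":0},
    {"slide":[0,0,0.053],"roll":0},
    {"slide":[0,0,0.061],"roll":0},
  ],
)

```text
t: 12.85
eef_pos: [507.2, 158.2, 193.6]
tcp_rot: [3.141, 0.0, 0.25]
ft_force: [0.3, 0.9, -1.5]
opening: 0.627
grip_force: 29.9
```

Emit:
step_arm(
  increments=[
    {"slide":[0,0,0.004],"roll":0},
    {"slide":[0,0,0.008],"roll":0},
    {"slide":[0,0,0.011],"roll":0},
    {"slide":[0,0,0.0125],"roll":0},
    {"slide":[0,0,0.0125],"roll":0},
  ],
)

```text
t: 13.48
eef_pos: [507.3, 158.3, 181.8]
tcp_rot: [3.141, -0.0, 0.25]
ft_force: [-0.7, -0.0, -0.5]
opening: 0.627
grip_force: 29.9
```

Emit:
step_arm(
  increments=[
    {"slide":[0,0,0.001],"roll":0},
    {"slide":[0,0,0.0015],"roll":0},
    {"slide":[0,0,0.0015],"roll":0},
  ],
)

```text
t: 13.85
eef_pos: [507.9, 158.1, 181.4]
tcp_rot: [3.141, -0.003, 0.25]
ft_force: [-1.2, -1.8, 11.9]
opening: 0.631
grip_force: 30.0
```

Emit:
step_arm(
  increments=[
    {"slide":[0,0,-0.0005],"roll":0},
    {"slide":[0,0,-0.0005],"roll":0},
    {"slide":[0,0,-0.0005],"roll":0},
    {"slide":[0,0,-0.0005],"roll":0},
  ],
  fingers=1,
)

```text
t: 14.35
eef_pos: [507.1, 158.3, 180.5]
tcp_rot: [3.142, 0.0, 0.25]
ft_force: [-0.3, -0.6, -0.2]
opening: 0.972
grip_force: 0.0
```

Emit:
step_arm(
  increments=[
    {"slide":[0,0,-0.01],"roll":0},
    {"slide":[0,0,-0.03],"roll":0},
    {"slide":[0,0,-0.065],"roll":0},
    {"slide":[0,0,-0.08],"roll":0},
    {"slide":[0,0,-0.08],"roll":0},
  ],
)

```text
t: 14.98
eef_pos: [507.3, 158.3, 261.3]
tcp_rot: [3.141, -0.002, 0.25]
ft_force: [0.8, 0.4, -0.7]
opening: 0.997
grip_force: 0.0
```

```bash
python3 - <<'E'
from h import *
s=state();print(s["t"],s["eef_pos"],s["opening"])
b=np.array([507.,157.5])
c=imaging.read_camera("side");save(c,"s3.png");P=cloud(c)
print("c3",ring(P,b,180,210,30));print("c2",ring(P,b,137,168,30)); print("base",ring(P,b,95,126,30));print("knob",ring(P,np.array([641.4,201]),94,128,13,25))
c=imaging.read_camera("wrist");P=cloud(c)
print("w rim",ring(P,b,205,225,28.5))
for z in(641.4,): print("w knob",ring(P,np.array([641.4,201]),94,135,13,25))
print("to knob",go([641.4,201,261]))
E
```

```text
14.975 [507.29783095 158.30937918 261.27362218] 0.9971918665500071
c3 (array([506.8, 157.5]), 311, array([182., 197., 209.]), array([477., 125., 180.]), array([537., 189., 210.]))
c2 (array([507.5, 159.2]), 196, array([139., 153., 167.]), array([478., 126., 137.]), array([536., 157., 168.]))
base (array([507.6, 160.6]), 184, array([ 96., 111., 124.]), array([478., 127.,  95.]), array([537., 163., 126.]))
knob (array([641.2, 202.2]), 86, array([ 97., 113., 127.]), array([629., 184.,  95.]), array([654., 206., 128.]))
w rim (array([507.6, 159.2]), 1189, array([206., 213., 214.]), array([477., 129., 205.]), array([537., 189., 215.]))
w knob (array([640.5, 202.7]), 657, array([105., 128., 130.]), array([627., 189.,  94.]), array([652., 215., 131.]))
to knob [141.1  -8.2  -1.4]
```

The top rim is at 213 mm, exactly as expected for a fully seated stack. The knob is at (641,202). Moving above it.

Emit:
step_arm(
  increments=[
    {"slide":[0.045,-0.003,0],"roll":-0.03},
    {"slide":[0.09,-0.006,0],"roll":-0.06},
    {"slide":[0.14,-0.0095,0],"roll":-0.06},
    {"slide":[0.14,-0.0095,0],"roll":-0.06},
    {"slide":[0.14,-0.0095,0.05],"roll":-0.06},
  ],
)

```text
t: 15.7
eef_pos: [641.4, 202.3, 211.4]
tcp_rot: [3.141, -0.004, 0.31]
ft_force: [0.3, 0.3, -0.6]
opening: 1.001
grip_force: 0.0
```

Emit:
step_arm(
  increments=[
    {"slide":[0,0,0.0],"roll":0},
    {"slide":[0,0,0],"roll":0},
  ],
)

```text
t: 15.95
eef_pos: [640.5, 202.1, 211.7]
tcp_rot: [3.141, -0.001, 0.31]
ft_force: [0.6, 0.8, 0.7]
opening: 0.996
grip_force: 0.0
```

```bash
python3 - <<'E'
from h import *
s=state();print(s["t"],s["eef_pos"],s["tcp_rot"])
c=imaging.read_camera("wrist");P=cloud(c);save(c,"w3.png")
r=ring(P,np.array([641.2,202]),94,122,13,22);print(r);print(ring(P,np.array([641.2,202]),124,133,13,22))
q=P[(P[:,2]>122)&(P[:,2]<133)&(np.hypot(P[:,0]-641,P[:,1]-202)<22)];print(q.mean(0),go([641.2,202,94]))
E
```

```text
15.95 [640.54070034 202.05323587 211.7359223 ] [ 3.14144870e+00 -5.43808920e-04  3.09745293e-01]
(array([640.1, 202.4]), 148, array([ 95., 109., 121.]), array([638., 191.,  94.]), array([653., 215., 122.]))
(array([637.2, 199.9]), 524, array([127., 129., 130.]), array([628., 190., 124.]), array([653., 215., 131.]))
[641.59542853 202.88833985 128.36024973] [1.000e-01 2.000e-01 1.184e+02]
```

View pics/w3.png

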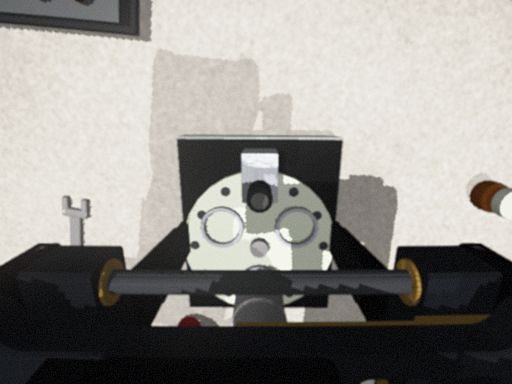

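The wrist view shows the black knob at (260,195) in front of its bracket, with the stack behind at (260,310). Alignment is within 1 mm, so I'm descending and gripping.

Emit:
step_arm(
  increments=[
    {"slide":[0.0005,0,0.04],"roll":0},
    {"slide":[0.0005,0,0.08],"roll":0},
    {"slide":[0.0005,0,0.105],"roll":0},
    {"slide":[0.0005,0,0.116],"roll":0},
    {"slide":[0.0005,0,0.116],"roll":0},
  ],
)

```text
t: 16.62
eef_pos: [641.3, 202.3, 95.4]
tcp_rot: [3.141, -0.001, 0.31]
ft_force: [-0.2, 0.6, -0.2]
opening: 0.998
grip_force: 0.0
```

Emit:
step_arm(
  increments=[
    {"slide":[0,0,0],"roll":0},
    {"slide":[0,0,0],"roll":0},
    {"slide":[0,0,0],"roll":0},
    {"slide":[0,0,0],"roll":0},
    {"slide":[0,0,0],"roll":0},
  ],
  fingers=0,
)

```text
t: 17.25
eef_pos: [640.9, 202.2, 94.6]
tcp_rot: [3.142, 0.0, 0.31]
ft_force: [0.2, -0.3, -0.1]
opening: 0.533
grip_force: 0.0
```

Emit:
step_arm(
  increments=[
    {"slide":[0,0,0],"roll":0},
    {"slide":[0,0,0],"roll":0},
    {"slide":[0,0,0],"roll":0},
  ],
)

```text
t: 17.62
eef_pos: [640.9, 202.4, 94.6]
tcp_rot: [-3.141, 0.0, 0.31]
ft_force: [-0.2, 1.4, -0.7]
opening: 0.27
grip_force: 30.0
```

Knob gripped (25.7 mm). Pulling up.

Emit:
step_arm(
  increments=[
    {"slide":[0,0,-0.004],"roll":0},
    {"slide":[0,0,-0.009],"roll":0},
    {"slide":[0,0,-0.014],"roll":0},
    {"slide":[0,0,-0.018],"roll":0},
    {"slide":[0,0,-0.018],"roll":0},
  ],
)

```text
t: 18.25
eef_pos: [640.8, 202.3, 112.8]
tcp_rot: [-3.142, -0.0, 0.31]
ft_force: [2.0, 3.2, -8.2]
opening: 0.27
grip_force: 30.0
```

Emit:
step_arm(
  increments=[
    {"slide":[0,0,-0.001],"roll":0},
    {"slide":[0,0,-0.002],"roll":0},
    {"slide":[0,0,-0.002],"roll":0},
  ],
)

```text
t: 18.62
eef_pos: [640.8, 202.3, 114.5]
tcp_rot: [-3.142, 0.0, 0.31]
ft_force: [0.2, 4.1, -8.4]
opening: 0.271
grip_force: 30.0
```

Emit:
step_arm(
  increments=[
    {"slide":[0,0,-0.0005],"roll":0},
    {"slide":[0,0,-0.0005],"roll":0},
    {"slide":[0,0,-0.0005],"roll":0},
  ],
)

```text
t: 19.0
eef_pos: [640.8, 202.2, 114.6]
tcp_rot: [-3.142, 0.001, 0.31]
ft_force: [2.1, 4.3, -12.8]
opening: 0.268
grip_force: 30.0
```

The force rose from 8.4 to 12.8 N with no further travel, so it's at the stop. One last check before handing in.

```bash
python3 - <<'E'
from h import *
b=np.array([507.,157.5])
c=imaging.read_camera("side");P=cloud(c)
print("c3",ring(P,b,180,210,30));print("c2",ring(P,b,137,168,30)); print("base",ring(P,b,95,126,30))
s=state();print(s["t"],s["eef_pos"],s["ft_force"],s["opening"])
cv2.imwrite('pics/s4.png',cv2.resize(c["color"][110:240,190:350,::-1],None,fx=4,fy=4,interpolation=cv2.INTER_CUBIC))
E
```

```text
c3 (array([507. , 157.4]), 311, array([182., 197., 209.]), array([477., 126., 180.]), array([537., 188., 210.]))
c2 (array([507.7, 158.9]), 198, array([138., 153., 166.]), array([478., 126., 137.]), array([536., 155., 168.]))
base (array([507.7, 160.5]), 183, array([ 97., 111., 124.]), array([478., 127.,  95.]), array([537., 161., 126.]))
19.05 [640.80081254 202.26183263 114.65100588] [  2.59211274   3.87161047 -12.29263859] 0.2670373777988101
```

View pics/s4.png

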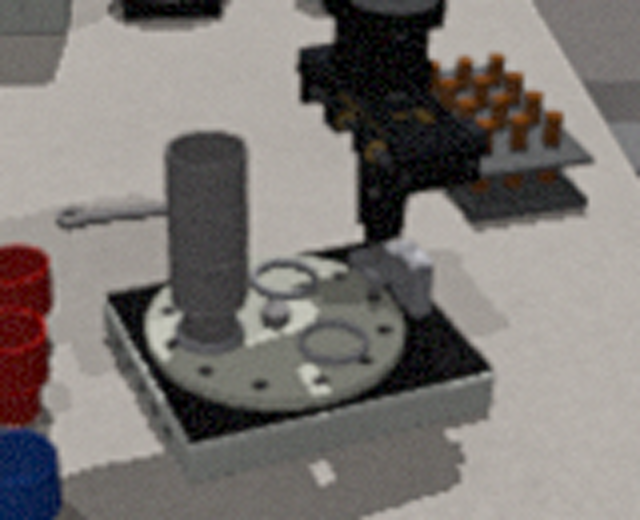

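The enlarged view shows a straight three-cup stack at (207,240) and the gripper holding the raised knob at (380,215). Handing in.

```bash
python3 -c "
from cell import env
print(env.job_done())"
```

```text
the job is handed in; nothing more can be done
None
```

The job is handed in at about 19 s: both loose cups are nested and fully seated in the carousel cup (top rim measured at 213 mm, as expected), and the arm is still holding the plunger knob pulled up against its stop; the bottle, jar and wrench were not touched.

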